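# Count the culture dishes on the tally counter

### The arm

A 6-joint arm with a two-finger parallel gripper is mounted at the origin on a cart in front of the work surface, level with it; the furniture and walls round the work are solid. World frame = base frame: x ahead of the robot, y to its left, z up, the work surface at z = 0. Lengths are in m, angles in rad, forces in N, time in s.
With the tool pointing down it reaches from about 0.4 to 0.925 m from the base axis. Payload 3.4 kg.
Tool frame: the origin (TCP) lies midway between the tips of the shut fingers; the grasp point (between the pads) lies 19 mm behind it; z points along the fingers, y is the line along which they close (so a half turn about z gives the same grasp; the last joint's range is limited). The gripper opens to 85 mm and grips with 20 to 120 N. Pads are 22 mm wide; open, the fingers measure 114 mm over their backs; the gripper's body (76 mm by 85 mm) begins 54 mm behind the grasp point. The pads swing forward as they close: fully open they stand 13 mm farther back than shut.
Start: joints at [-1.256, 0.307, 1.506, -0, 1.328, -0.073], TCP at [0.218, -0.532, 0.231] pointing down, gripper open.
Joint ranges: [-3.12, 3.12], [-1.05, 2.28], [0.14, 2.33], [-1.42, 4.57], [0.1, 2.73], [-2.68, 2.68]. Speed limits (rad/s): [2.57, 2.57, 3.14, 3.14, 3.14, 3.14].

### API

Orientations are given as a rotation vector (axis times angle).
In Python, from bench import state, optics, job gives the robot as it stands. The module is installed in compiled form; this text tells all that it offers.
- The arm moves only by the tool play_rows, never from a script. Its argument "rows" is a list of rows, each a list of 7 numbers: the opening in per cent of the stroke, from 0 (shut) to 100 (fully open), then the shift along the tool's x, y, z in cm, then the turn, a rotation vector about the tool's x, y, z in degrees. A call has 1 to 5 rows; each row is the pose to reach, as a shift and turn from the pose commanded when the call began, along the tool's axes at that moment; what a row does not reach only later rows make up. A row lasts 1/8 s, in which the tool goes at most 62.5 mm and 10.7 degrees, less where a joint would pass 70% of its speed; a pose out of reach is approached as far as the arm can. A call with a gripper value outside its range is refused whole. The fingers move at their own pace and stop on an object; the grip force is fixed at half the most. Time passes only in rows, so rows that repeat a pose let the fingers close. It gives the time, the measured TCP pose, the force, the opening and the grip force at its end, in the units of the state.
- state(): the state, without advancing time (a new reading comes with each control period).
- optics.get_image(name): name is "scene" or "top" or "wrist"; returns (picture, depth): 400x640x3 uint8, red, green, blue; 400x640 float32, m along the optical axis (not along the pixel's ray), 0 where there is no reading.
- optics.calibration(name): a dict with "intrinsics" (3x3 intrinsics, pixels), "k1" (the pictures are not rectified: a ray, as slopes to the right and down, at radius r is drawn at 1 + k1 r^2 times it, then the intrinsics apply), "xyz" and "rotation" of the camera in the world. Camera axes: x right, y down, z forward; pixel columns grow to the right and rows downward; lengths in m; the calibration is good to about 2 mm. A picture is of the moment at which its call begins: read the wrist's pose just before it. calibration takes no time and is no camera call; for the wrist camera it gives the pose at the moment of the call.
- job.close_job(): hands the job in; it is judged then, once.
The state is a dict: "t": time; "q": joint angles; "joint_vel": joint speeds; "tau": joint torques, N m; "eef_pos": TCP position; "orientation": TCP orientation; "wrist_force": force on the tool from outside, world axes, zero at the start; "moment": the same for the moment, N m; "opening": opening from 0.0 (shut) to 1.0 (fully open); "grip_force": force on a finger pad.
Only numpy, scipy, OpenCV 4.12 (cv2) and the standard library are available. Lean on these libraries where they do the work, as an engineer would, in place of code of your own. Each camera call takes 0.05 s, during which the arm holds its last target. There are 200 camera calls.

### The job

Count the two culture dishes on the tally counter: first point down with the fingertips at the middle of the dish that lies on the log book, about two centimetres above it without touching it, stay there for two seconds, then press the thumb lever on top of the counter fully down and let it spring back up. Then count the dish that stands on the desk itself in the same way: point at it for two seconds, then press the lever and let it come back up. Grasp and lift nothing, leave the dishes untouched and everything else where it is, and finish with the hand clear of the counter.

Things in the scene. Friction and masses are not known exactly. Their poses are not given: they have to be found in the camera images.
- book_dish: round flat lidded culture dish, 90 mm across and 16 mm high, lying on the log book; origin at the centre of its underside, z up, so its top is 16 mm above the origin
- desk_dish: round flat lidded culture dish, 90 mm across and 16 mm high, standing directly on the desk; origin at the centre of its underside, z up, so its top is 16 mm above the origin
- counter_stand: small bench stand fixed to the desk, 70 x 80 mm base plate 10 mm thick, that carries a round hand tally counter upright (its disc 45 mm across and 24 mm thick, its face turned to the stand's -x); origin on the desk under the middle of the base, z up. The counter's disc reaches 68 mm above the desk, the thumb lever stands above it
- lever_top (a point): middle of the upper face of the tally counter's thumb lever, about 78 mm above the desk when up; the lever pad is 14 mm along the stand's y and 10 mm along its x, and is pressed straight down, the nearest other part (the disc) lying 10 mm lower; the point moves down with the lever
- counter_lever (a joint): travel of the thumb lever in m: 0 up (at rest), 0.0045 fully down; a spring returns it, pushing back with about 5 N halfway and 9 N fully down, and it comes to rest within 1 mm of fully up
- log_book: flat spiral-bound log book, 148 (its x) x 109 (its y) mm, 11 mm thick, loose on the desk; origin at the centre of its underside. It carries book_dish, and the memory stick near its edge towards its own -x
- usb_stick: memory stick, 54 x 18 x 8 mm, lying on the log book beside the dish; origin at its underside; leave it
- staining_jar: glass staining jar with a knobbed lid, 55 mm across, 89 mm high, towards the back; origin at the centre of its underside; leave it
- tape_roll: roll of tape lying flat, 62 mm across, 19 mm high, towards the back; not a dish; origin at the centre of its underside; leave it
- objective_case: round canister with a screw lid, 37 mm across, 62 mm high, towards the back; origin at the centre of its underside; leave it
- coverslips: small square box, 35 x 35 x 22 mm, beside the microscope; origin at the centre of its underside; leave it
There are look-alikes about, which are no part of the job. Leave any orange or purple look-alike of the book_dish alone.

How it is judged:
By the outcome, as a careful person would: the job done as asked, in the order asked, and still so for the second after the job is handed in, with the robot touching nothing.
It also fails if it takes over 58 s, if anything falls off the work surface, if the arm or the gripper's body presses on something with over 40 N, if the wrist force passes 120 N, or if a joint passes its speed limit or range.

## Working session

There is one attempt and no reset: what is moved stays moved. The work goes in short steps, Python scripts to look and compute and a tool call to move; the robot and the scene stay as the last step left them, time stands still between calls to the robot, and variables do not carry over. Pictures are saved under pics/ and viewed, at most 10 in all, crops included, and the job is handed in when it is done.

Besides the shell and the picture viewer there is one more tool, called in YAML: its name, and indented under it one key for each argument. play_rows: Moves the arm, as the interface text tells. Its arguments: {"type":"object","properties":{"rows":{"type":"array","items":{"type":"array","items":{"type":"number"}}}},"required":["rows"]}

```bash
mkdir -p pics; cat > h.py <<'E'
import numpy as np, cv2
from bench import state, optics, job
from scipy.spatial.transform import Rotation as R
def grab(n,f):
    c=optics.calibration(n); p,d=optics.get_image(n)
    cv2.imwrite(f'pics/{f}.png',p[:,:,::-1]); np.savez(f'pics/{f}.npz',p=p,d=d,K=c['intrinsics'],k1=c['k1'],xyz=c['xyz'],rot=c['rotation']); return p,d,c
def load(f): return np.load(f'pics/{f}.npz')
def rays(c,uv):
    uv=np.atleast_2d(uv).astype(float)
    rot=np.array(c['rot']); rot=rot if rot.shape==(3,3) else R.from_rotvec(rot).as_matrix()
    n=cv2.undistortPoints(uv.reshape(-1,1,2),np.array(c['K'],float),np.array([float(c['k1']),0,0,0,0])).reshape(-1,2)
    return np.array(c['xyz']),np.c_[n,np.ones(len(n))]@rot.T,
def onplane(c,uv,z):
    o,r=rays(c,uv); return o+r*((z-o[2])/r[:,2])[:,None]
def bydepth(c,uv):
    o,r=rays(c,uv); uv=np.atleast_2d(uv).astype(int); return o+r*c['d'][uv[:,1],uv[:,0]][:,None]
E
python3 - <<'E'
from h import *
for n in('top','scene'):
    p,d,c=grab(n,n); print(n,c)
s=state();print(s['t'],s['eef_pos'],s['orientation'],s['wrist_force'],s['opening'])
E
```

```text
top {'intrinsics': array([[493.2108099,   0.       , 319.762937 ],
       [  0.       , 493.2108099, 198.447798 ],
       [  0.       ,   0.       ,   1.       ]]), 'k1': -0.1351518644264648, 'xyz': array([ 0.46283866, -0.15452198,  1.79221171]), 'rotation': array([-2.17330154,  2.1871329 , -0.0935478 ])}
scene {'intrinsics': array([[516.48964395,   0.        , 316.12385927],
       [  0.        , 516.48964395, 196.7557853 ],
       [  0.        ,   0.        ,   1.        ]]), 'k1': -0.0074925430285705755, 'xyz': array([-0.15060104,  0.86787304,  0.70772617]), 'rotation': array([-0.76501833,  2.29197036, -1.44490273])}
0.1 [ 0.21773833 -0.53146048  0.23043463] [-3.08050657e+00 -6.06588180e-01  3.97398043e-04] [-0.44266178 -1.22721846 -0.0335386 ] 1.0015826528376808
```

View pics/top.png

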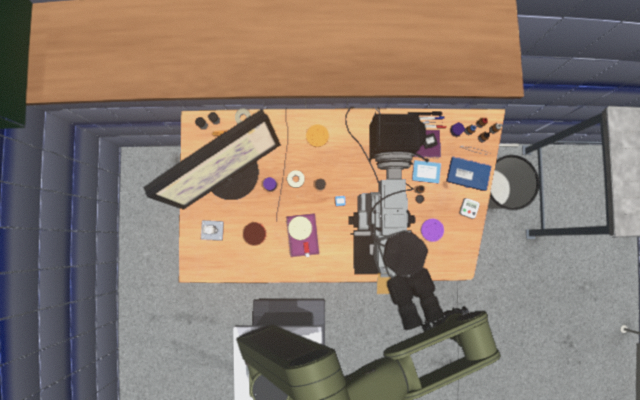

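View pics/scene.png

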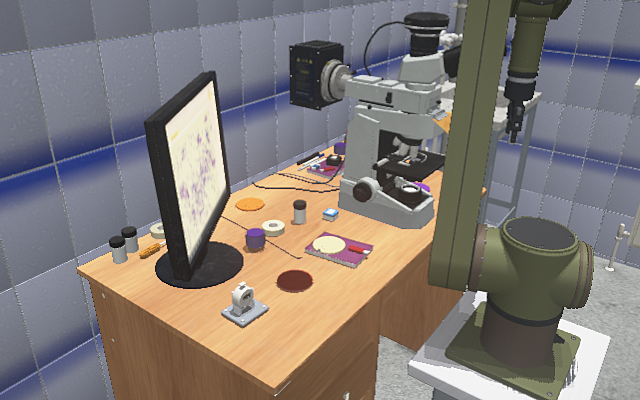

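The top view shows the cream book dish at (301,228), the dark red desk dish at (255,233) and the counter at (212,230). The orange (317,135) and purple (432,230) look-alikes are to be left alone. The microscope at about (400,250) stands between the arm and the work.

```bash
python3 - <<'E'
from h import *
c=load('top'); p=c['p']; d=c['d']
print('book',onplane(c,(301,228),.027),'desk',onplane(c,(255,233),.016),'ctr',onplane(c,(212,230),.07))
hsv=cv2.cvtColor(p,cv2.COLOR_RGB2HSV)
for name,(u,v),z in(('book',(301,228),.027),('desk',(255,233),.016)):
    lab=cv2.cvtColor(p,cv2.COLOR_RGB2LAB).astype(int); m=(np.abs(lab-lab[v,u]).sum(2)<40).astype('u1')
    n,l,st,ce=cv2.connectedComponentsWithStats(m); i=l[v,u]
    ctr=np.argwhere(l==i)[:,::-1]; w=onplane(c,ctr,z)
    print(name,st[i],ce[i],onplane(c,ce[i],z),'size',np.ptp(w,axis=0), 'z',np.median(bydepth(c,ctr)[:,2]))
# height map
vv,uu=np.mgrid[90:340,150:520]; uv=np.c_[uu.ravel(),vv.ravel()]
P=bydepth(c,uv); ok=c['d'][uv[:,1],uv[:,0]]>0; P=P[ok]
print('max height per cell (rows x from .9 down, cols y .4..-.7)')
for x in np.arange(.9,-.05,-.06):
    print('%.2f'%x,*['%4d'%(1000*(lambda q:q.max() if len(q) else -1)(P[(abs(P[:,0]-x)<.03)&(abs(P[:,1]-y)<.03)][:,2])) for y in np.arange(.42,-.75,-.06)])
c=load('scene');vv,uu=np.mgrid[0:235,340:450]; uv=np.c_[uu.ravel(),vv.ravel()]
P=bydepth(c,uv);P=P[(P[:,0]>.15)&(P[:,0]<.9)&(P[:,1]<.1)&(P[:,1]>-.5)]
for x in np.arange(.9,.1,-.06):
    print('%.2f'%x,*['%4d'%(1000*(lambda q:q.max() if len(q) else -1)(P[(abs(P[:,0]-x)<.03)&(abs(P[:,1]-y)<.03)][:,2])) for y in np.arange(.06,-.5,-.06)])
E
```

```text
book [[ 0.50423453 -0.09193339  0.027     ]] desk [[0.48731913 0.07437082 0.016     ]] ctr [[0.49755183 0.21919754 0.07      ]]
book [289 217  22  23 407] [299.5036855  227.81572482] [[ 0.50492386 -0.08658372  0.027     ]] size [0.07873254 0.07522827 0.        ] z 0.01619052194427395
desk [244 223  21  22 371] [253.8787062  233.40431267] [[0.48587976 0.07842542 0.016     ]] size [0.07565046 0.07244424 0.        ] z 0.005457121713980051
max height per cell (rows x from .9 down, cols y .4..-.7)
0.90 -1000   10   70   70   62   31   -2   11   11   15   14   17    9    9    9   18   21   23   53   60
0.84 -1000   11   11   36   23 -1000  433  442   10   18   15   18  460  452  449 -1000   43   47   54   90
0.78 -1000    7   11 -1000  870  871  871  869  869  867  866  866  866  868  869  871  871   39   41   30
0.72 -1000 -1000 -1000  432  871  872  872  872  872  871  871  872  872  872  871  872  871   44   44   43
0.66 -1000 -1000  439  442  443  163   53   58   30   71   71   12  390  416  411  372   73   34   44   45
0.60 -1000    5  441  442   23   24   11   14   14   12   12   32 
[... 1283 characters left out ...]
0 -1000 -1000    0
0.72 -1000 -1000 -1000 -1000 -1000 -1000 -1000 -1000  459  375
0.66 -1000 -1000 -1000 -1000 -1000 -1000 -1000  412  407  377
0.60 -1000 -1000 -1000 -1000 -1000    3  457  447  398 -1000
0.54 -1000 -1000 -1000 -1000    3  112  530  389  386 -1000
0.48 -1000 -1000 -1000 -1000    5  192  565  568  384  146
0.42 -1000 -1000 -1000 -1000 -1000  183  567  570  567  183
0.36 -1000 -1000 -1000 -1000 -1000  184  554  565  560  183
0.30 -1000 -1000 -1000 -1000 -1000 -1000  299  303 -1000 -1000
0.24 -1000 -1000 -1000 -1000 -1000 -1000 -1000 -1000 -1000 -1000
0.18  426 -1000 -1000 -1000 -1000 -1000 -1000 -1000 -1000 -1000
0.12 -1000 -1000 -1000 -1000 -1000 -1000 -1000 -1000 -1000 -1000
```

```bash
python3 - <<'E'
import cv2
p=cv2.imread('pics/top.png')[180:290,180:340]
cv2.imwrite('pics/crop1.png',cv2.resize(p,None,fx=5,fy=5,interpolation=cv2.INTER_CUBIC))
E
```

```text
(no output)
```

View pics/crop1.png

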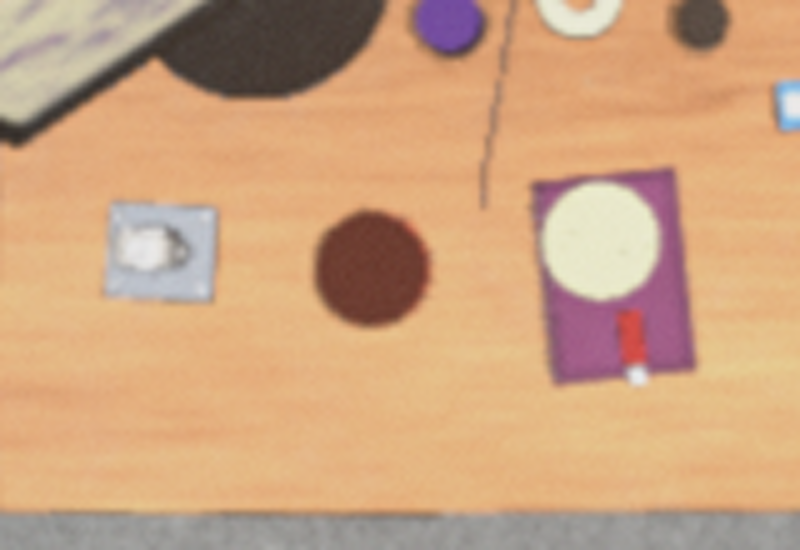

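The crop shows the counter on its stand with the lever at about (207,229) in full-image pixels. The cream dish is centred at (300.2,228) and the dark red dish at (254.4,233.6). The height map puts the microscope top at about 0.58 m, so I check a path over it.

```bash
cat >> h.py <<'E'
def go(target):
    "world target -> tool shift cm from present measured pose"
    s=state(); M=R.from_rotvec(s['orientation']).as_matrix(); return np.round(M.T@(np.array(target)-s['eef_pos'])*100,1)
E
python3 - <<'E'
from h import *
s=state();M=R.from_rotvec(s['orientation']).as_matrix();print(M.round(3))
c=load('top')
for uv in[(400,290),(405,300),(415,320),(410,280),(405,255),(432,318),(392,276),(160,200),(165,203),(180,193),(147,190),(212,190)]: print(uv,bydepth(c,uv).round(3))
print(onplane(c,[(300.2,228),(254.4,233.6)],.027)[0],onplane(c,(254.4,233.6),.016))
for z in(.2,.68):
  print(z,[go(t+[z]) for t in([.4,-.4],[.45,-.1],[.505,-.088])])
w=optics.calibration('wrist');print(M.T@(w['xyz']-s['eef_pos']),(M.T@R.from_rotvec(w['rotation']).as_matrix()).round(2))
E
```

```text
[[ 0.925  0.379 -0.001]
 [ 0.379 -0.925  0.002]
 [ 0.    -0.002 -1.   ]]
(400, 290) [[ 0.329 -0.367  0.497]]
(405, 300) [[ 0.303 -0.379  0.502]]
(415, 320) [[ 0.255 -0.4    0.528]]
(410, 280) [[ 0.354 -0.394  0.494]]
(405, 255) [[ 0.423 -0.369  0.569]]
(432, 318) [[ 0.26  -0.442  0.535]]
(392, 276) [[ 0.363 -0.352  0.457]]
(160, 200) [[0.581 0.316 0.351]]
(165, 203) [[0.576 0.319 0.294]]
(180, 193) [[0.61  0.279 0.268]]
(147, 190) [[0.603 0.328 0.431]]
(212, 190) [[0.635 0.213 0.105]]
[ 0.504251   -0.08907196  0.027     ] [[0.4851683  0.07653758 0.016     ]]
0.2 [array([21.8, -5.2,  3.1]), array([ 37.8, -31.1,   3.1]), array([ 43.4, -30.1,   3.1])]
0.68 [array([ 21.9,  -5.3, -44.9]), array([ 37.9, -31.2, -44.9]), array([ 43.4, -30.2, -44.9])]
[ 0.07495406  0.00043432 -0.1437735 ] [[-0.   -0.96 -0.29]
 [ 1.    0.   -0.  ]
 [ 0.   -0.29  0.96]]
```

play_rows:
  rows:
    - [0,0,0,-6,0,0,0]
    - [0,0,0,-12,0,0,0]
    - [0,0,0,-18,0,0,0]
    - [0,0,0,-24,0,0,0]
    - [0,0,0,-30,0,0,0]

```text
t: 0.72
eef_pos: [0.2178, -0.5316, 0.5329]
orientation: [-3.082, -0.607, 0.0]
wrist_force: [0.6, -0.6, -0.6]
opening: 0.003
grip_force: 0.0
```

play_rows:
  rows:
    - [0,0,0,-5,0,0,0]
    - [0,0,0,-10,0,0,0]
    - [0,0,0,-15,0,0,0]
    - [0,0,0,-18,0,0,0]
    - [0,0,0,-18,0,0,0]

```text
t: 1.35
eef_pos: [0.2179, -0.5324, 0.7068]
orientation: [-3.079, -0.606, 0.001]
wrist_force: [0.9, -0.4, -0.6]
opening: 0.001
grip_force: 0.0
```

play_rows:
  rows:
    - [0,4,-3,0,0,0,0]
    - [0,9,-6,0,0,0,0]
    - [0,13,-9,0,0,0,0]
    - [0,17,-12,0,0,0,0]
    - [0,21.5,-15,0,0,0,0]

```text
t: 1.98
eef_pos: [0.3606, -0.3098, 0.7101]
orientation: [3.077, 0.605, 0.005]
wrist_force: [-1.0, 0.1, 0.1]
opening: 0.0
grip_force: 0.0
```

play_rows:
  rows:
    - [0,4,-3,0,0,0,0]
    - [0,9,-6,0,0,0,0]
    - [0,13,-9,0,0,0,0]
    - [0,17,-12,0,0,0,0]
    - [0,21.5,-15,0,0,0,0]

```text
t: 2.6
eef_pos: [0.5028, -0.089, 0.7101]
orientation: [3.079, 0.606, 0.008]
wrist_force: [0.5, -0.6, -1.3]
opening: 0.003
grip_force: 0.0
```

```bash
python3 - <<'E'
from h import *
s=state();print(s['eef_pos'],s['q'],s['wrist_force'])
print(go([.46,.05,.40]))
E
```

```text
[ 0.50279679 -0.08901706  0.71013801] [-2.57175324e-01  2.60854813e-01  3.92268383e-01 -1.77341321e-03
  2.48231269e+00  9.23745968e-01] [ 0.54936948 -0.5763641  -1.25855455]
[  1.2 -14.6  31. ]
```

play_rows:
  rows:
    - [0,0.5,-3,5,0,0,4.5]
    - [0,1,-6,10,0,0,9]
    - [0,1.5,-9,15,0,0,13.5]
    - [0,2,-12,20,0,0,18]
    - [0,2.5,-14,25,0,0,22.3]

```text
t: 3.22
eef_pos: [0.4723, 0.0496, 0.4582]
orientation: [3.141, -0.003, 0.009]
wrist_force: [0.8, -0.1, 0.2]
opening: -0.0
grip_force: 0.0
```

play_rows:
  rows:
    - [0,0,-1,4,0,0,0]
    - [0,0,-2,8,0,0,0]
    - [0,0,-2,11,0,0,0]
    - [0,0,-2,11,0,0,0]

```text
t: 3.72
eef_pos: [0.4712, 0.0684, 0.3472]
orientation: [3.14, -0.0, -0.003]
wrist_force: [-0.1, 0.1, 0.9]
opening: 0.003
grip_force: 0.0
```

```bash
python3 - <<'E'
from h import *
s=state();print(s['eef_pos'],s['orientation'])
p,d,c=grab('wrist','w1');print(c)
E
```

```text
[0.47117382 0.0683591  0.34718202] [ 3.14032985e+00 -8.59332097e-05 -3.08026842e-03]
{'intrinsics': array([[343.26162078,   0.        , 323.5351179 ],
       [  0.        , 343.26162078, 199.58355069],
       [  0.        ,   0.        ,   1.        ]]), 'k1': 0.02606404369402063, 'xyz': array([0.54649657, 0.06850192, 0.49076779]), 'rotation': array([ 2.06157462, -2.06203885, -0.30797527])}
```

View pics/w1.png

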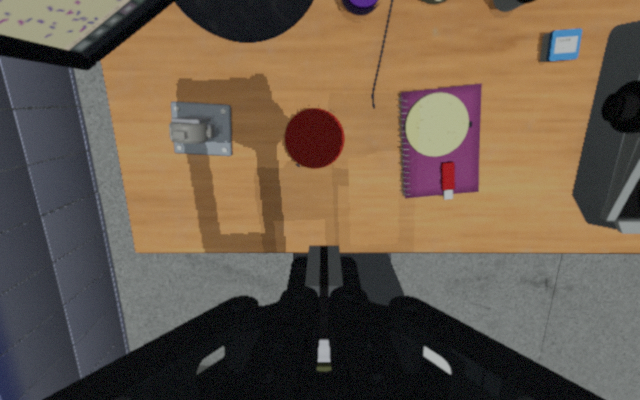

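The wrist view shows the book dish at (437,125), the desk dish at (314,138) and the counter base from (172,103) to (232,155). I measure the dishes and zoom in on the counter.

```bash
python3 - <<'E'
from h import *
c=load('w1'); p=c['p']
lab=cv2.cvtColor(cv2.GaussianBlur(p,(5,5),0),cv2.COLOR_RGB2LAB).astype(int)
for name,(u,v),z in(('book',(437,125),.027),('desk',(314,138),.016)):
    m=(np.abs(lab-lab[v,u])[:,:,1:].sum(2)<25).astype('u1')
    n,l,st,ce=cv2.connectedComponentsWithStats(m); i=l[v,u]
    cnt=max(cv2.findContours((l==i).astype('u1'),0,1)[0],key=len)
    w=onplane(c,cnt.reshape(-1,2),z); (x,y),r=cv2.minEnclosingCircle(w[:,:2].astype(np.float32)*1000)
    print(name,st[i],x,y,r,'z',np.median(bydepth(c,np.argwhere(l==i)[:,::-1])[:,2]))
cv2.imwrite('pics/crop2.png',cv2.resize(p[90:170,155:250],None,fx=7,fy=7,interpolation=cv2.INTER_CUBIC))
print(onplane(c,[(172,103),(232,103),(232,155),(174,154)],.01).round(3))
for v in range(108,152,4): print(v,[int(1000*bydepth(c,(u,v))[0,2]) for u in range(166,236,4)])
E
```

```text
book [ 404   93   66   63 3196] 507.58636474609375 -80.58898162841797 42.6684684753418 z 0.016677805383088495
desk [ 281  107   65   63 3143] 487.6573486328125 82.69115447998047 44.800838470458984 z 0.006168852767150901
[[0.535 0.271 0.01 ]
 [0.535 0.191 0.01 ]
 [0.465 0.197 0.01 ]
 [0.466 0.278 0.01 ]]
108 [1, 1, 11, 13, 12, 11, 12, 11, 11, 10, 11, 10, 12, 13, 10, 12, 10, 1]
112 [0, 0, 12, 10, 10, 11, 11, 10, 12, 11, 11, 12, 10, 12, 13, 12, 8, 0]
116 [0, 1, 13, 10, 12, 11, 11, 9, 11, 10, 11, 11, 11, 11, 10, 10, 9, 0]
120 [1, 1, 58, 58, 57, 58, 58, 57, 55, 43, 31, 15, 10, 10, 11, 12, 10, 0]
124 [0, 60, 65, 66, 68, 67, 64, 62, 57, 51, 42, 21, 13, 9, 12, 11, 11, 0]
128 [0, 63, 66, 68, 68, 67, 65, 64, 60, 58, 49, 46, 16, 12, 11, 11, 10, 2]
132 [2, 63, 78, 79, 79, 68, 66, 63, 60, 58, 48, 51, 15, 11, 10, 11, 8, 0]
136 [1, 61, 79, 78, 78, 68, 67, 64, 60, 58, 50, 51, 16, 11, 12, 10, 11, 1]
140 [2, 3, 66, 68, 68, 69, 66, 65, 62, 57, 49, 10, 11, 12, 11, 11, 10, 1]
144 [1, 2, 12, 11, 11, 11, 10, 11, 11, 11, 11, 12, 10, 11, 12, 10, 9, 0]
148 [0, 0, 10, 14, 10, 11, 11, 10, 11, 12, 12, 11, 10, 11, 11, 11, 11, 1]
```

View pics/crop2.png

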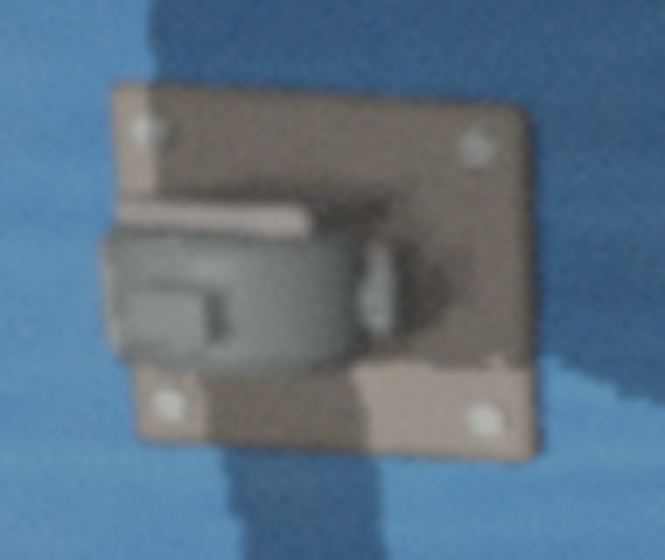

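```bash
python3 - <<'E'
from h import *
c=load('w1');print(onplane(c,(178.2,135.1),.078), 'base',onplane(c,[(172,103),(232,103),(232,155),(174,154)],.01).mean(0))
print(go([.506,-.083,.17]))
E
```

```text
[[0.50010141 0.24034043 0.078     ]] base [0.50037136 0.23442649 0.01      ]
[ 3.4 15.1 17.9]
```

play_rows:
  rows:
    - [0,0.8,4,4.5,0,0,0]
    - [0,1.7,8,9,0,0,0]
    - [0,2.5,12,13.5,0,0,0]
    - [0,3.5,15,18,0,0,0]
    - [0,3.5,15,18,0,0,0]

```text
t: 4.4
eef_pos: [0.5074, -0.0841, 0.1677]
orientation: [3.141, -0.006, -0.002]
wrist_force: [-1.0, -0.5, 1.0]
opening: 0.002
grip_force: 0.0
```

```bash
cat > dish.py <<'E'
from h import *
import sys
f,u,v,z=sys.argv[1],int(sys.argv[2]),int(sys.argv[3]),float(sys.argv[4])
s=state();print(s['eef_pos'])
grab('wrist',f); c=load(f); p=c['p'].copy()
lab=cv2.cvtColor(cv2.GaussianBlur(p,(5,5),0),cv2.COLOR_RGB2LAB).astype(int)
m=(np.abs(lab-lab[v,u])[:,:,1:].sum(2)<25).astype('u1')
n,l,st,ce=cv2.connectedComponentsWithStats(m); i=l[v,u]
cnt=max(cv2.findContours((l==i).astype('u1'),0,1)[0],key=len)
for zz in(z,z-.01):
    w=onplane(c,cnt.reshape(-1,2),zz); (x,y),r=cv2.minEnclosingCircle(w[:,:2].astype(np.float32)*1000); print(st[i],x,y,r)
cv2.drawContours(p,[cnt],-1,(0,255,0),1); cv2.imwrite(f'pics/{f}.png',p[:,:,::-1])
E
python3 dish.py w2 320 150 .027
```

```text
[ 0.50741096 -0.084101    0.1676875 ]
[ 277  136   96   93 6908] 509.5136413574219 -84.57633972167969 40.85160446166992
[ 277  136   96   93 6908] 506.9402160644531 -84.58695983886719 42.28846740722656
```

View pics/w2.png

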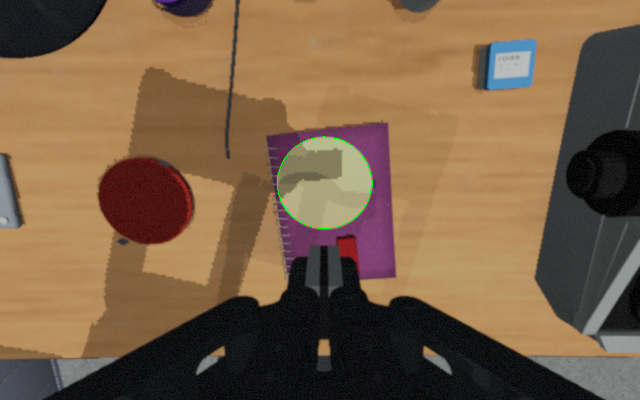

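The green contour marks the book dish at about (325,183), which comes out at (0.508,-0.085). That agrees with the current TCP, so I descend to z = 0.047 and dwell.

play_rows:
  rows:
    - [0,0,0,5,0,0,0]
    - [0,0,0,10,0,0,0]
    - [0,0,0,12,0,0,0]
    - [0,0,0,12,0,0,0]
    - [0,0,0,12,0,0,0]

```text
t: 5.08
eef_pos: [0.5095, -0.0821, 0.0514]
orientation: [3.139, 0.001, 0.008]
wrist_force: [-0.3, -0.2, 0.4]
opening: 0.004
grip_force: 0.0
```

play_rows:
  rows:
    - [0,0,0,0,0,0,0]
    - [0,0,0,0,0,0,0]
    - [0,0,0,0,0,0,0]
    - [0,0,0,0,0,0,0]
    - [0,0,0,0,0,0,0]

```text
t: 5.7
eef_pos: [0.5069, -0.0821, 0.049]
orientation: [3.141, -0.001, 0.0]
wrist_force: [0.1, -0.5, 0.6]
opening: -0.0
grip_force: 0.0
```

play_rows:
  rows:
    - [0,0,0,0,0,0,0]
    - [0,0,0,0,0,0,0]
    - [0,0,0,0,0,0,0]
    - [0,0,0,0,0,0,0]
    - [0,0,0,0,0,0,0]

```text
t: 6.32
eef_pos: [0.507, -0.0821, 0.049]
orientation: [3.141, -0.001, 0.001]
wrist_force: [0.1, 0.3, -0.4]
opening: -0.001
grip_force: 0.0
```

play_rows:
  rows:
    - [0,0,0,0,0,0,0]
    - [0,0,0,0,0,0,0]
    - [0,0,0,0,0,0,0]
    - [0,0,0,0,0,0,0]
    - [0,0,0,0,0,0,0]

```text
t: 6.95
eef_pos: [0.507, -0.0821, 0.049]
orientation: [3.14, -0.001, 0.001]
wrist_force: [-0.6, 0.1, 0.2]
opening: 0.0
grip_force: 0.0
```

play_rows:
  rows:
    - [0,0,0,0,0,0,0]
    - [0,0,0,0,0,0,0]
    - [0,0,0,0,0,0,0]
    - [0,0,0,0,0,0,0]
    - [0,0,0,0,0,0,0]

```text
t: 7.58
eef_pos: [0.507, -0.0821, 0.0491]
orientation: [3.14, -0.001, 0.001]
wrist_force: [-0.2, 0.5, -0.8]
opening: -0.002
grip_force: 0.0
```

```bash
python3 - <<'E'
from h import *
print(state()['eef_pos'],state()['wrist_force'],go([.48,.24,.2]))
E
```

```text
[ 0.50696614 -0.08211173  0.04906915] [-0.19825287  0.52606843 -0.83063243] [ -2.7 -32.2 -15.1]
```

```bash
python3 - <<'E'
from h import *
print(state()['q'])
E
```

```text
[-2.42134202e-01  4.35095305e-01  1.86152967e+00 -1.29216347e-03
  8.44283631e-01  1.32993319e+00]
```

play_rows:
  rows:
    - [0,0,0,-5,0,0,0]
    - [0,0,0,-10,0,0,9]
    - [0,-0.6,-5,-13,0,0,18]
    - [0,-1.2,-10.5,-13,0,0,27]
    - [0,-1.8,-16,-13,0,0,36]

```text
t: 8.2
eef_pos: [0.4891, 0.0793, 0.1798]
orientation: [2.985, -0.981, 0.004]
wrist_force: [-0.1, 0.4, -0.1]
opening: 0.003
grip_force: 0.0
```

```bash
python3 - <<'E'
from h import *
print(state()['eef_pos'],state()['q'],go([.49,.22,.18]))
E
```

```text
[0.48913497 0.0793398  0.17976795] [ 7.63329676e-02  2.43971632e-01  1.74386813e+00 -1.15664352e-03
  1.15124122e+00  2.28271578e+00] [ -8.3 -11.4  -0. ]
```

play_rows:
  rows:
    - [0,0,0,0,0,0,-10]
    - [0,0,0,0,0,0,-20]
    - [0,0,0,0,0,0,-30]
    - [0,0,0,0,0,0,-40]
    - [0,0,0,0,0,0,-50]

```text
t: 8.82
eef_pos: [0.4888, 0.0781, 0.1788]
orientation: [3.116, 0.391, 0.0]
wrist_force: [0.4, -0.2, 0.1]
opening: -0.003
grip_force: 0.0
```

play_rows:
  rows:
    - [0,0,0,0,0,0,-10]
    - [0,0,0,0,0,0,-20]
    - [0,0,0,0,0,0,-30]
    - [0,0,0,0,0,0,-40]
    - [0,0,0,0,0,0,-50]

```text
t: 9.45
eef_pos: [0.4888, 0.0781, 0.1788]
orientation: [2.659, 1.671, -0.001]
wrist_force: [-0.1, -0.2, -0.7]
opening: 0.001
grip_force: 0.0
```

play_rows:
  rows:
    - [0,0,0,0,0,0,-10]
    - [0,0,0,0,0,0,-20]
    - [0,0,0,0,0,0,-30]
    - [0,0,0,0,0,0,-40]
    - [0,0,0,0,0,0,-50]

```text
t: 10.07
eef_pos: [0.4888, 0.078, 0.1788]
orientation: [1.704, 2.639, -0.001]
wrist_force: [-0.1, -0.2, 0.4]
opening: 0.001
grip_force: 0.0
```

play_rows:
  rows:
    - [0,0,0,0,0,0,-10]
    - [0,0,0,0,0,0,-20]
    - [0,0,0,0,0,0,-30]
    - [0,0,0,0,0,0,-40]
    - [0,0,0,0,0,0,-50]

```text
t: 10.7
eef_pos: [0.4888, 0.078, 0.1788]
orientation: [0.429, 3.112, -0.002]
wrist_force: [-0.1, -0.5, 0.3]
opening: -0.003
grip_force: 0.0
```

```bash
python3 - <<'E'
from h import *
s=state();print(s['t'],s['eef_pos'],s['orientation'],s['q'],go([.50,.22,.18]))
E
```

```text
10.7 [0.48878571 0.07801411 0.17880053] [ 4.28890798e-01  3.11181927e+00 -1.73938818e-03] [ 7.37832168e-02  2.45443713e-01  1.74458333e+00 -1.26715632e-03
  1.15144973e+00 -1.22257028e+00] [ 2.8 14.  -0.1]
```

play_rows:
  rows:
    - [0,0.7,3.5,0,0,0,-4]
    - [0,1.4,7,0,0,0,-8]
    - [0,2.1,10.5,0,0,0,-12]
    - [0,2.8,14,0,0,0,-15.7]
    - [0,2.8,14,0,0,0,-15.7]

```text
t: 11.32
eef_pos: [0.5009, 0.2225, 0.1786]
orientation: [0.004, 3.141, -0.001]
wrist_force: [-0.4, -0.1, -0.1]
opening: -0.004
grip_force: 0.0
```

```bash
python3 - <<'E'
from h import *
s=state();print(s['t'],s['eef_pos'],s['orientation'],s['q'])
p,d,c=grab('wrist','w3')
c=load('w3');vv,uu=np.mgrid[0:245,100:600];uv=np.c_[uu.ravel(),vv.ravel()];P=bydepth(c,uv)
k=(abs(P[:,2]-.078)<.004)&(abs(P[:,0]-.5)<.05)&(abs(P[:,1]-.24)<.05)
print(k.sum(),P[k].mean(0),P[k].min(0),P[k].max(0),uv[k].mean(0),uv[k].min(0),uv[k].max(0))
E
```

```text
11.325 [0.50093629 0.22252119 0.17864431] [ 4.12481193e-03  3.14064020e+00 -5.12071113e-04] [ 3.41389898e-01  3.15504056e-01  1.63820857e+00 -6.75374468e-04
  1.18709520e+00 -1.22652711e+00]
252 [0.49970175 0.23938502 0.07879958] [0.49490177 0.23264924 0.07522503] [0.50543081 0.24672616 0.08074175] [346.0952381  196.63888889] [337 190] [356 203]
```

View pics/w3.png

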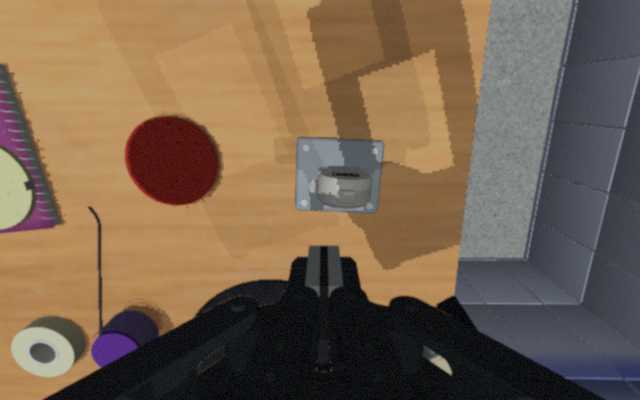

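The lever pad is at (346,197). Depth gives its middle as (0.4997,0.2394,0.079) and its size as 10.5 x 14 mm, which matches the description. Approaching.

play_rows:
  rows:
    - [0,0.1,1.7,3,0,0,0]
    - [0,0.1,1.7,6,0,0,0]
    - [0,0.1,1.7,8.3,0,0,0]
    - [0,0.1,1.7,8.3,0,0,0]
    - [0,0.1,1.7,8.3,0,0,0]

```text
t: 12.0
eef_pos: [0.5004, 0.2367, 0.0964]
orientation: [0.01, 3.14, -0.002]
wrist_force: [0.4, 0.1, 0.8]
opening: 0.005
grip_force: 0.0
```

play_rows:
  rows:
    - [0,0,0,0,0,0,0]
    - [0,0,0,0,0,0,0]

```text
t: 12.25
eef_pos: [0.5005, 0.2374, 0.0967]
orientation: [0.009, 3.139, -0.001]
wrist_force: [0.3, 0.0, 0.1]
opening: 0.002
grip_force: 0.0
```

play_rows:
  rows:
    - [0,0.1,0.2,1,0,0,0]
    - [0,0.1,0.2,1.7,0,0,0]
    - [0,0.1,0.2,2.0,0,0,0]
    - [0,0.1,0.2,2.2,0,0,0]
    - [0,0.1,0.2,2.2,0,0,0]

```text
t: 12.88
eef_pos: [0.4984, 0.2393, 0.0739]
orientation: [-0.009, -3.141, 0.002]
wrist_force: [-2.1, -1.6, 5.6]
opening: 0.002
grip_force: 3.0
```

play_rows:
  rows:
    - [0,0,0,0.2,0,0,0]
    - [0,0,0,0.2,0,0,0]

```text
t: 13.12
eef_pos: [0.4984, 0.2393, 0.0733]
orientation: [0.009, 3.141, -0.001]
wrist_force: [-3.6, -1.1, 15.5]
opening: 0.003
grip_force: 7.7
```

play_rows:
  rows:
    - [0,0,0,0.2,0,0,0]
    - [0,0,0,0.2,0,0,0]

```text
t: 13.38
eef_pos: [0.4985, 0.2393, 0.0732]
orientation: [0.008, 3.14, -0.001]
wrist_force: [-7.4, -1.9, 28.3]
opening: 0.003
grip_force: 14.3
```

The force rose from 15 to 28 N with no further travel, so the lever is on its stop. Releasing and rising.

play_rows:
  rows:
    - [0,0,0,-1,0,0,0]
    - [0,0,0,-3,0,0,0]
    - [0,0,0,-6,0,0,0]
    - [0,0,0,-9,0,0,0]
    - [0,0,0,-9,0,0,0]

```text
t: 14.0
eef_pos: [0.5006, 0.24, 0.1618]
orientation: [0.009, 3.136, 0.001]
wrist_force: [-0.3, 0.5, 0.3]
opening: 0.001
grip_force: 0.0
```

```bash
cat > lev.py <<'E'
from h import *
import sys
s=state();print(s['t'],s['eef_pos'],s['wrist_force'])
grab('wrist',sys.argv[1]);c=load(sys.argv[1]);vv,uu=np.mgrid[0:240,100:600];uv=np.c_[uu.ravel(),vv.ravel()];P=bydepth(c,uv)
k=(abs(P[:,2]-.078)<.006)&(abs(P[:,0]-.5)<.02)&(abs(P[:,1]-.24)<.02)
print(k.sum(),P[k].mean(0))
E
python3 lev.py w4; python3 -c "
from h import *
c=load('w3');p=c['p'];lab=cv2.cvtColor(cv2.GaussianBlur(p,(5,5),0),cv2.COLOR_RGB2LAB).astype(int);v,u=160,172
m=(np.abs(lab-lab[v,u])[:,:,1:].sum(2)<25).astype('u1');n,l,st,ce=cv2.connectedComponentsWithStats(m);i=l[v,u]
w=onplane(c,np.argwhere(l==i)[:,::-1],.016);print(st[i],cv2.minEnclosingCircle(w[:,:2].astype(np.float32)*1000))
print(go([.4877,.082,.15]))"
```

```text
14.0 [0.50063184 0.24004202 0.16179631] [-0.3043191   0.4817602   0.30464156]
284 [0.49961275 0.23957135 0.07816499]
[ 124  115   97   91 6899] ((484.9742126464844, 87.3587875366211), 42.981239318847656)
[  1.1 -15.8   1. ]
```

play_rows:
  rows:
    - [0,0.4,-4,0,0,0,0]
    - [0,0.8,-8,0,0,0,0]
    - [0,1.2,-12,0,0,0,0]
    - [0,1.4,-15.7,0,0,0,0]
    - [0,1.4,-15.7,4,0,0,0]

```text
t: 14.68
eef_pos: [0.4857, 0.0802, 0.1205]
orientation: [0.013, 3.136, -0.002]
wrist_force: [-0.0, -0.3, -1.2]
opening: 0.002
grip_force: 0.0
```

play_rows:
  rows:
    - [0,0,0,4,0,0,0]
    - [0,0,0,7,0,0,0]
    - [0,0,0,8.6,0,0,0]
    - [0,0,0,8.6,0,0,0]
    - [0,0,0,8.6,0,0,0]

```text
t: 15.3
eef_pos: [0.4838, 0.0822, 0.0337]
orientation: [-0.009, -3.141, 0.002]
wrist_force: [1.0, 0.2, -0.2]
opening: -0.001
grip_force: 0.0
```

play_rows:
  rows:
    - [0,0,0,0,0,0,0]
    - [0,0,0,0,0,0,0]
    - [0,0,0,0,0,0,0]
    - [0,0,0,0,0,0,0]
    - [0,0,0,0,0,0,0]

```text
t: 15.92
eef_pos: [0.4841, 0.0823, 0.034]
orientation: [0.009, 3.141, -0.002]
wrist_force: [0.2, 0.6, -0.4]
opening: 0.002
grip_force: 0.0
```

play_rows:
  rows:
    - [0,0,0,0,0,0,0]
    - [0,0,0,0,0,0,0]
    - [0,0,0,0,0,0,0]
    - [0,0,0,0,0,0,0]
    - [0,0,0,0,0,0,0]

```text
t: 16.55
eef_pos: [0.484, 0.0823, 0.0338]
orientation: [0.009, 3.141, -0.002]
wrist_force: [-0.4, 0.2, 0.1]
opening: -0.001
grip_force: 0.0
```

play_rows:
  rows:
    - [0,0,0,0,0,0,0]
    - [0,0,0,0,0,0,0]
    - [0,0,0,0,0,0,0]
    - [0,0,0,0,0,0,0]
    - [0,0,0,0,0,0,0]

```text
t: 17.18
eef_pos: [0.484, 0.0823, 0.0339]
orientation: [0.009, 3.141, -0.002]
wrist_force: [-0.4, -1.3, 0.2]
opening: 0.005
grip_force: 0.0
```

play_rows:
  rows:
    - [0,0,0,0,0,0,0]
    - [0,0,0,0,0,0,0]
    - [0,0,0,0,0,0,0]
    - [0,0,0,0,0,0,0]
    - [0,0,0,0,0,0,0]

```text
t: 17.8
eef_pos: [0.484, 0.0823, 0.0339]
orientation: [0.009, 3.141, -0.002]
wrist_force: [-0.0, -0.1, 0.9]
opening: -0.001
grip_force: 0.0
```

Held for 2.5 s about 18 mm above the dish. Now back to the lever: rise, cross over, descend.

play_rows:
  rows:
    - [0,0,0,-5,0,0,0]
    - [0,0,0,-10,0,0,0]
    - [0,-0.5,5,-12,0,0,0]
    - [0,-1,10,-12,0,0,0]
    - [0,-1.5,15.7,-12,0,0,0]

```text
t: 18.42
eef_pos: [0.5003, 0.2404, 0.1545]
orientation: [0.011, 3.14, -0.001]
wrist_force: [-0.0, -0.5, -0.4]
opening: -0.006
grip_force: 0.0
```

play_rows:
  rows:
    - [0,0,0,3,0,0,0]
    - [0,0,0,5.8,0,0,0]
    - [0,0,0,5.8,0,0,0]
    - [0,0,0,5.8,0,0,0]

```text
t: 18.92
eef_pos: [0.5004, 0.2393, 0.0963]
orientation: [0.009, 3.14, -0.001]
wrist_force: [-0.2, -0.0, 0.4]
opening: 0.003
grip_force: 0.0
```

play_rows:
  rows:
    - [0,0.1,0,1,0,0,0]
    - [0,0.1,0,1.7,0,0,0]
    - [0,0.1,0,2.0,0,0,0]
    - [0,0.1,0,2.3,0,0,0]
    - [0,0.1,0,2.3,0,0,0]

```text
t: 19.55
eef_pos: [0.4988, 0.239, 0.0735]
orientation: [0.009, 3.141, -0.002]
wrist_force: [-2.3, -0.5, 7.1]
opening: 0.003
grip_force: 3.5
```

play_rows:
  rows:
    - [0,0,0,0.2,0,0,0]
    - [0,0,0,0.2,0,0,0]

```text
t: 19.8
eef_pos: [0.4989, 0.2391, 0.0733]
orientation: [0.009, 3.14, -0.001]
wrist_force: [-4.6, -3.3, 19.0]
opening: 0.002
grip_force: 9.9
```

play_rows:
  rows:
    - [0,0,0,0.1,0,0,0]
    - [0,0,0,0.1,0,0,0]

```text
t: 20.05
eef_pos: [0.4989, 0.239, 0.0732]
orientation: [0.009, 3.139, -0.001]
wrist_force: [-6.5, -3.2, 26.2]
opening: 0.001
grip_force: 13.1
```

play_rows:
  rows:
    - [0,0,0,-1,0,0,0]
    - [0,0,0,-3,0,0,0]
    - [0,0,0,-7,0,0,0]
    - [0,0,0,-11,0,0,0]
    - [0,0,-2,-13,0,0,0]

```text
t: 20.68
eef_pos: [0.5001, 0.2206, 0.2021]
orientation: [0.006, 3.137, 0.001]
wrist_force: [0.0, -0.6, 0.3]
opening: -0.001
grip_force: 0.0
```

play_rows:
  rows:
    - [0,0,-4,0,0,0,0]
    - [0,0,-4,0,0,0,0]
    - [0,0,-4,0,0,0,0]
    - [0,0,-4,0,0,0,0]

```text
t: 21.18
eef_pos: [0.4985, 0.1801, 0.1995]
orientation: [0.008, 3.142, -0.001]
wrist_force: [0.3, 0.0, -0.3]
opening: -0.0
grip_force: 0.0
```

```bash
python3 lev.py w5
```

```text
21.175 [0.49847847 0.18006542 0.19947164] [ 0.31373088  0.03950935 -0.3418219 ]
217 [0.49969683 0.23925571 0.07819021]
```

View pics/w5.png

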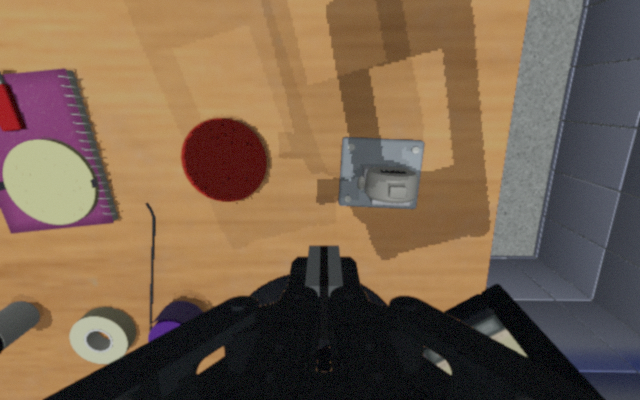

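The lever at (395,185) is back up at z = 0.078. The dishes at (225,160) and (50,180) are undisturbed, and the hand is clear of the counter.

```bash
python3 -c "
from bench import job
print(job.close_job())"
```

```text
the job is handed in; nothing more can be done
None
```

I counted both dishes in the order asked, book dish first. For each one I pointed for over two seconds about 2 cm above it, then pressed the lever to its stop and let it spring back. The job was handed in at about 21 s with the hand clear of the counter, but no verdict was returned.

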